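# Seat a milling blank in the corner of the cut-off saw and hold it for clamping

### The arm

A 6-joint arm with a two-finger parallel gripper is mounted at the origin on a cart in front of the work surface, level with it; the furniture and walls round the work are solid. World frame = base frame: x ahead of the robot, y to its left, z up, the work surface at z = 0. Lengths are in m, angles in degrees, forces in N, time in s.
With the tool pointing down it reaches from about 0.325 to 0.775 m from the base axis. Payload 5.5 kg.
Tool frame: the origin (TCP) lies at the very end of the fingers, on their centre line; the grasp point (between the pads) lies 19 mm behind it; z points along the fingers, y is the line along which they close (so a half turn about z gives the same grasp; the last joint's range is limited). The gripper opens to 88 mm and grips with 3 to 60 N. Pads are 20 mm wide; open, the fingers measure 115 mm over their backs; the gripper's body (75 mm by 178 mm) begins 61 mm behind the grasp point.
Start: joints at [-73.207, 5.22, 70.514, -0, 104.267, -3.249], TCP at [0.206, -0.564, 0.223] pointing down, gripper open.
Joint ranges: [-164.24, 164.24], [-49.07, 125.15], [9.68, 141.18], [-86.29, 266.29], [3.28, 154.24], [-151.56, 151.56]. Speed limits (degrees/s): [147.25, 147.25, 172.46, 180, 180, 180].

### API

Orientations are given as [roll, pitch, yaw] about the fixed x, y, z axes, in that order (R = Rz(yaw) Ry(pitch) Rx(roll)).
In Python, from plant import arm gives the robot as it stands.
- The arm moves only by the tool servo_tool, never from a script. Its argument "rows" is text: rows parted by semicolons, each of 7 numbers parted by spaces: the shift along the tool's x, y, z scaled (see below), then the turn, a rotation vector about the tool's x, y, z scaled (see below), then the opening, from 0 (shut) to 1 (fully open). A call has 1 to 10 rows; each row shifts and turns the commanded pose from where the row before left it, along the tool's axes as they then stand; what a row does not reach is not made up. The controller multiplies each number of a shift by 75 cm and each number of a turn by pi/4 rad. A row lasts 1/12 s, in which the tool goes at most 41.7 mm and 7.16 degrees, less where a joint would pass 70% of its speed; a pose out of reach is approached as far as the arm can. A call with a number of a shift or a turn outside -1 to 1 is refused whole. A call with a gripper value outside its range is refused whole. The fingers move at their own pace and stop on an object; "force" is the grip in N (left out, the last holds). Time passes only in rows, so rows that do not move let the fingers close. It gives the time, the measured TCP pose, the force, the opening and the grip force at its end, in the units of the state.
- arm.get_state(): the state, without advancing time (a new reading comes with each control period).
- arm.snapshot(name): name is "scene" or "top" or "wrist"; returns a dict with "frame" (420x560x3 uint8, red, green, blue), "range_z" (420x560 float32, m along the optical axis (not along the pixel's ray), 0 where there is no reading), "fx", "fy", "cx", "cy" (pixels), "xyz" and "orientation" of the camera in the world; the wrist camera has in their place "tool_from_camera" (4x4, takes a point from camera to tool coordinates, whose origin is the TCP and whose axes are the flange's). Camera axes: x right, y down, z forward; pixel columns grow to the right and rows downward; lengths in m; the calibration is good to about 2 mm. A picture is of the moment at which its call begins: read the wrist's pose just before it.
- arm.job_done(): hands the job in; it is judged then, once.
Trained networks look in a picture, given as the dict that the camera call returned (one of the last four; its "shot" number tells which), for a name from the list of things; names that differ only in an ending like _2 or _b are one class to them, and where a whole thing is asked for, a point or a joint stands for the part that bears it (a point fixed in the world has none). Each returns a list of dicts, best first, with "confidence" (0 to 1); they miss things now and then, are a little off and sometimes report something else, mostly with a low value. They report only what shows in the picture. A call takes as long as a camera call.
- arm.find_in(picture, query): "at" ([column, row] in pixels, amid what is visible of it).
- arm.regions_of(picture, query): "mask" (420x560 bool, what is visible of it) and "at" ([column, row] in pixels, amid what is visible of it).
The state is a dict: "time": time; "joint_positions": joint angles; "dq": joint speeds; "effort": joint torques, N m; "position": TCP position; "orientation": TCP orientation; "contact_force": force on the tool from outside, world axes, zero at the start; "ft_torque": the same for the moment, N m; "opening": opening from 0.0 (shut) to 1.0 (fully open); "gripper_force": force on a finger pad.
Only numpy, scipy, OpenCV 4.12 (cv2) and the standard library are available. Lean on these libraries where they do the work, as an engineer would, in place of code of your own. Each camera call takes 0.05 s, during which the arm holds its last target. There are 200 camera calls.

### The job

Get the cut-off saw ready to trim a ceramic milling blank: slide the saw's clear guard fully open to the left, then take the longer of the two blanks and set it flat on the saw's little table, with its plain end against the length stop and its long side against the back fence, so that its metal holder stub points right. Press it gently but surely into that corner, against both stops at once, and finish while still gripping it and pressing it there, so that the clamp can be tightened. Leave the shorter blank where it stands; do not press hard, ceramic chips.

Things in the scene. Friction and masses are not known exactly. Their poses are not given: they have to be found in the camera images.
- saw: White bench cut-off saw, fixed, 245 (x) by 355 (y) mm, 134 mm high to the top of the guard's handle. Origin on the worktop under its middle; x points away from its front, y to its left, z up. The clear sliding guard covers its right half when closed, and the motor housing (78 mm high) in its left half when open.
- saw_table (a point): Middle of the top of the saw's aluminium table, in its right half under the guard: 88 (x) by 74 (y) mm, its top 34 mm above the worktop, axes as the saw's. It carries the fence, the length stop and, in front, a steel clamp jaw screwed back: 9 mm high, rear face 31 mm from this point towards -x. Only the length stop is higher than 9 mm.
- saw_disc (a point): Centre of the upright steel cutting disc behind the table, 50 mm above the worktop: 80 mm across, in the saw's x-z plane, so up to 90 mm high; fixed. Its spindle runs to the saw's left, 57 mm high at the top.
- fence: Back fence of the saw's table: straight steel bar 8 by 52 by 9 mm high along the saw's y, fixed. Origin at the middle of its underside, on the table top; axes as the saw's. Its front face, 4 mm from the origin towards -x, is the stop for the blank's long side. Ceramic pressed on a steel stop drags along it (friction up to about the pressing force).
- length_stop: Length stop: steel block 26 (x) by 8 (y) by 20 mm high with a small screw foot behind, fixed square to the fence at the left end of the table. Origin at the middle of its underside, on the table top; axes as the saw's. Its right face, 4 mm from the origin towards -y, is the stop for the blank's plain end.
- guard (a joint): Travel of the saw's clear sliding guard (top and front pane in an aluminium frame, 155 mm wide, its top 106 mm above the worktop): 0 closed over the table, 0.150 m fully open at its end stop to the saw's left (+y). Starts 0 to 0.05 open. Slides with about 1.5 N of friction and stays where it is left.
- guard_handle (a point): Middle of the guard's black bar handle on its top, 126 mm above the worktop: bar 80 mm along the saw's x, 14 mm wide (y), 16 mm high, open below it for 12 mm over the pane. Moves with the guard along the saw's y.
- blank: The longer milling blank, loose: white ceramic block 25 (x) by 60 (y) by 34 mm high with a steel holder stub on its -y end (disc 21 mm across and pin 8 mm thick, 15 mm long in all); about 0.16 kg. Origin at the middle of the block's underside. Stands upright on a dark mat 2 mm thick, right of the saw. Seated, its axes lie along the saw's.
- blank_stub (a point): Tip of the longer blank's stub pin, 45 mm from the block's middle towards its own -y, 17 mm above its underside.
- blank_short: The shorter milling blank, loose, to be left alone: the same block but 40 mm long (y), with the same stub on its -y end. Origin at the middle of the block's underside. Stands on the same mat, about 0.1 m or more from the longer one; which of the two is nearer the robot varies.

How it is judged:
By the outcome, as a careful person would: the job done as asked, in the order asked, and still so for the second after the job is handed in, while the arm keeps its last pose, push and grip.
It also fails if it takes over 54 s, if anything falls off the work surface, if the arm or the gripper's body presses on something with over 40 N, if the wrist force passes 120 N, or if a joint passes its speed limit or range.

## Working session

There is one attempt and no reset: what is moved stays moved. The work goes in short steps, Python scripts to look and compute and a tool call to move; the robot and the scene stay as the last step left them, time stands still between calls to the robot, and variables do not carry over. Pictures are saved under pics/ and viewed, at most 10 in all, crops included, and the job is handed in when it is done.

Besides the shell and the picture viewer there is one more tool, called as name(argument=value, ...) on one line, values as JSON. servo_tool: Moves the arm, as the interface text tells. Shifts and turns lie within -1 to 1; 1 stands for 75 cm of shift or pi/4 rad of turn. Its arguments: {"type":"object","properties":{"rows":{"type":"string"},"force":{"type":"number"}},"required":["rows"]}

```bash
ls; mkdir -p pics
cat > h.py <<'E'
import numpy as np, cv2
from scipy.spatial.transform import Rotation as R
from plant import arm
def pose(s=None):
    s=s or arm.get_state(); T=np.eye(4); T[:3,:3]=R.from_euler('xyz',s['orientation'],degrees=True).as_matrix(); T[:3,3]=s['position']; return T
def cam(p,Tt=None):
    if 'tool_from_camera' in p: return Tt@np.array(p['tool_from_camera'])
    T=np.eye(4); o=np.array(p['orientation'])
    T[:3,:3]=R.from_euler('xyz',o,degrees=True).as_matrix() if o.size==3 else o; T[:3,3]=p['xyz']; return T
def cloud(p,T):
    z=p['range_z']; v,u=np.indices(z.shape)
    P=np.stack([(u-p['cx'])/p['fx']*z,(v-p['cy'])/p['fy']*z,z],-1)
    W=P@T[:3,:3].T+T[:3,3]; W[z<=0]=np.nan; return W
def save(n,f): cv2.imwrite(f'pics/{n}.png',f[...,::-1])
E
python3 - <<'E'
from h import *
s=arm.get_state(); print(s); Tt=pose(s)
ims=[]
for n in ['scene','top','wrist']:
    Tt=pose(); p=arm.snapshot(n); T=cam(p,Tt); W=cloud(p,T); ims.append(p['frame'])
    print(n,T.round(3).tolist(),p['fx'],p['cx'],p['cy'])
    np.savez(f'{n}.npz',W=W,f=p['frame'],T=T,z=p['range_z'],k=[p['fx'],p['fy'],p['cx'],p['cy']])
    for q in ['blank','blank_short','saw','guard_handle','fence','length_stop','guard','blank_stub','saw_table','saw_disc']:
        try: r=arm.regions_of(p,q)
        except Exception as e: print(q,e); continue
        for d in r[:3]:
            w=W[d['mask']]; print(q,round(d['confidence'],2),np.round(d['at']),d['mask'].sum(),np.nanmedian(w,0).round(3) if len(w) else '')
save('a',cv2.resize(np.hstack(ims[:2]),(800,300)))
save('top',ims[1]); save('scene',ims[0])
E
```

```text
pics
{'time': 0.0, 'joint_positions': array([-7.32061910e+01,  5.26199980e+00,  7.05793688e+01,  9.48654226e-04,
        1.04265661e+02, -3.24783307e+00]), 'dq': array([ 0.01133568,  0.0074951 , -0.07241819,  0.01844009,  0.05559736,
       -0.04006147]), 'effort': array([-2.06930570e-03, -4.46457052e+01, -4.06445074e+01,  6.94461563e-02,
        2.94677052e-02, -1.55884040e-04]), 'position': array([ 0.20555261, -0.56339344,  0.2215432 ]), 'orientation': array([-1.79893195e+02, -6.98210285e-03,  2.00418685e+01]), 'contact_force': array([ 0.40404059, -0.22933555,  0.83159731]), 'ft_torque': array([ 0.00800826, -0.03860862,  0.01194563]), 'gripper_force': 0.0, 'opening': 1.0015064440353671}
scene [[-0.921, -0.293, 0.258, 0.278], [-0.39, 0.713, -0.583, 0.526], [-0.013, -0.637, -0.77, 0.92], [0.0, 0.0, 0.0, 1.0]] 540.8759997698752 275.9097218373138 207.15507315706148
blank 0.96 [343. 214.] 525 [ 0.441 -0.186  0.032]
blank 0.23 [212. 323.] 27377 [0.565 0.162 0.077]
blank 0.23 [236. 275.] 10425 [0.557 0.075 0.105]
blank_short 0.85 [285. 198.] 384 [ 0.564 -0.184  0.029]
saw 0.89 [211. 320.]
[... 563 characters left out ...]
034741909
blank 0.67 [330. 264.] 314 [ 0.444 -0.192  0.036]
blank_short 0.56 [327. 214.] 212 [ 0.56  -0.19   0.036]
saw 0.97 [194. 206.] 16275 [0.576 0.113 0.097]
saw 0.37 [330. 265.] 282 [ 0.446 -0.192  0.036]
guard_handle 0.63 [219. 207.] 7635 [0.569 0.064 0.106]
fence 0.53 [194. 206.] 15913 [0.575 0.113 0.098]
guard 0.69 [214. 210.] 7598 [0.569 0.064 0.106]
blank_stub 0.53 [330. 260.] 350 [ 0.444 -0.192  0.035]
saw_table 0.79 [200. 207.] 15990 [0.575 0.112 0.098]
saw_disc 0.57 [198. 207.] 16259 [0.575 0.113 0.097]
wrist [[0.342, -0.907, -0.245, 0.272], [-0.94, -0.331, -0.089, -0.54], [-0.0, 0.26, -0.966, 0.385], [0.0, 0.0, 0.0, 1.0]] 325.54226119169397 282.2717084183927 209.51748330077794
```

View pics/scene.png

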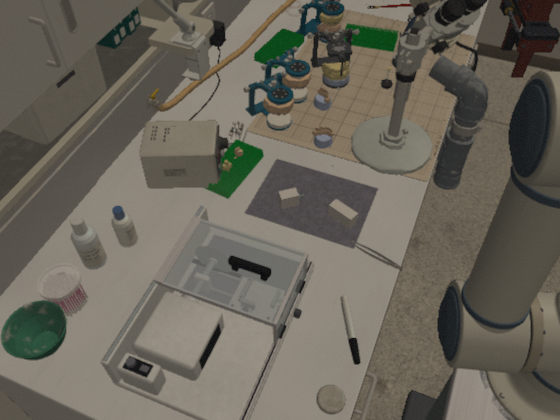

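View pics/top.png

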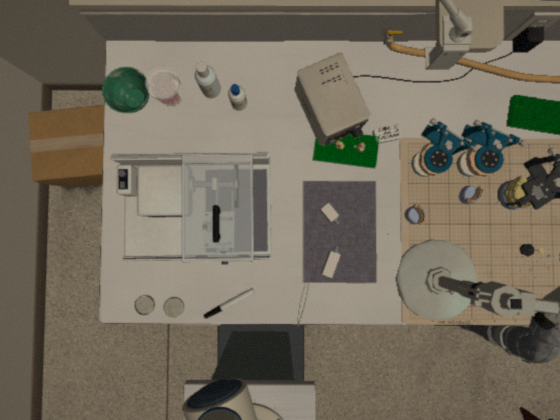

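Run:
```python
from h import *
for n in ['scene','top']:
    d=np.load(n+'.npz'); W=d['W']
    def box(x0,x1,y0,y1,z0,z1,l):
        m=(W[...,0]>x0)&(W[...,0]<x1)&(W[...,1]>y0)&(W[...,1]<y1)&(W[...,2]>z0)&(W[...,2]<z1)
        P=W[m]
        if len(P)<10: print(l,len(P)); return
        c,sz,a=cv2.minAreaRect((P[:,:2]*1000).astype(np.float32)); print(n,l,len(P),np.round(c,1),np.round(sz,1),round(a,1),np.median(P[:,2]).round(4))
    box(.38,.5,-.26,-.12,.027,.05,'blank');box(.5,.62,-.26,-.12,.027,.05,'short')
    box(.35,.8,-.1,.4,.12,.15,'handle');box(.35,.8,-.1,.4,.098,.113,'guardtop');box(.35,.8,-.1,.4,.02,.15,'saw')
    box(.35,.8,-.1,.4,.07,.086,'motor')
    box(.35,.8,-.1,.4,.03,.06,'table?')
```

```text
scene blank 323 [ 442.  -191.5] [27.7 61.6] 68.8 0.0342
scene short 206 [ 565.5 -189.5] [42.8 29. ] 36.7 0.0344
scene handle 423 [535.7  67.4] [80.2 15.8] 1.6 0.1315
scene guardtop 9808 [572.4 131.2] [239.4 348.7] 0.8 0.105
scene saw 21698 [620.3 130.1] [361.6 358.8] 0.4 0.0905
scene motor 5563 [569.8 133.5] [353.4 232.5] 89.4 0.077
scene table? 1501 [602.  189.8] [459.5 203.8] 30.2 0.0462
top blank 289 [ 442.2 -193.7] [25.3 62.3] 69.1 0.0359
top short 190 [ 563.8 -191.1] [42.6 25.4] 40.8 0.036
top handle 263 [535.1  65.2] [79.  13.6] 1.0 0.1333
top guardtop 7719 [572.8 129.3] [239.4 347. ] 0.2 0.1061
top saw 14168 [620.3 131.9] [363.8 359.5] 0.8 0.1041
top motor 2784 [596.7 141.2] [344.7 223.8] 81.6 0.0781
top table? 290 [615.8 132. ] [347.6 344. ] 86.1 0.0475
```

The scene shows the longer blank at (343,212) with its stub towards +x/−y in the top view (338,247). The handle is at about (216,223) in the top view. A microscope stand sits near (437,280) in the top view, between the start pose and the saw, so I'll check the clearance before moving.

Run:
```python
from h import *
for n in ['scene','top']:
    d=np.load(n+'.npz'); W=d['W']
    for z0,z1 in [(.1,.2),(.2,.3),(.3,.4),(.4,.6),(.6,.9)]:
        m=(W[...,0]>.15)&(W[...,0]<.8)&(W[...,1]>-.6)&(W[...,1]<-.1)&(W[...,2]>z0)&(W[...,2]<z1)
        P=W[m]
        if len(P)>5: print(n,z0,len(P),np.percentile(P,[1,50,99],axis=0).round(2).tolist())
```

```text
scene 0.1 1963 [[0.39, -0.59, 0.1], [0.74, -0.26, 0.11], [0.8, -0.14, 0.2]]
scene 0.2 2825 [[0.18, -0.6, 0.21], [0.39, -0.51, 0.27], [0.43, -0.41, 0.3]]
scene 0.3 2961 [[0.15, -0.6, 0.3], [0.21, -0.52, 0.33], [0.41, -0.44, 0.39]]
top 0.1 2860 [[0.4, -0.59, 0.1], [0.73, -0.42, 0.11], [0.8, -0.15, 0.19]]
top 0.2 2481 [[0.19, -0.57, 0.22], [0.4, -0.48, 0.27], [0.43, -0.41, 0.3]]
top 0.3 289 [[0.22, -0.51, 0.3], [0.41, -0.45, 0.32], [0.42, -0.44, 0.32]]
```

servo_tool(rows=".0142 -.0423 -.0095 0 0 0 0; .0142 -.0423 -.0095 0 0 0 0; .0142 -.0423 -.0095 0 0 0 0; .0142 -.0423 -.0095 0 0 0 0; .0142 -.0423 -.0095 0 0 0 0; .0142 -.0423 -.0095 0 0 0 0; .0142 -.0423 -.0095 0 0 0 0; .0416 -.0242 0 0 0 0 0; .0416 -.0242 0 0 0 0 0; .0416 -.0242 0 0 0 0 0", force=20)

```text
time: 2.48
position: [0.2691, -0.245, 0.2732]
orientation: [179.9, -0.1, 19.9]
contact_force: [0.7, -0.0, -0.9]
opening: 0.279
gripper_force: 0.0
```

servo_tool(rows=".0416 -.0242 0 0 0 0 0; .0416 -.0242 0 0 0 0 0; .0416 -.0242 0 0 0 0 0; .0416 -.0242 0 0 0 0 0; .0416 -.0242 0 0 0 0 0; .0416 -.0242 0 0 0 0 0; .0416 -.0242 0 0 0 0 0; .0416 -.0242 0 0 0 0 0; .0416 -.0242 0 0 0 0 0; .0416 -.0242 0 0 0 0 0")

```text
time: 3.32
position: [0.5006, 0.033, 0.2727]
orientation: [180.0, -0.0, 20.1]
contact_force: [-0.4, -0.2, -0.3]
opening: 0.004
gripper_force: 0.0
```

servo_tool(rows="0 0 0 0 0 -.1556 0; 0 0 0 0 0 -.1556 0; 0 0 0 0 0 -.1556 0; 0 0 0 0 0 -.1556 0; 0 0 0 0 0 -.1556 0; 0 0 0 0 0 -.1556 0; 0 0 0 0 0 -.1556 0; 0 0 0 0 0 -.1556 0; 0 0 0 0 0 -.1556 0; 0 0 0 0 0 -.1556 0")

```text
time: 4.15
position: [0.4997, 0.0312, 0.2726]
orientation: [180.0, -0.0, 90.4]
contact_force: [0.4, -0.3, 0.1]
opening: 0.007
gripper_force: 0.0
```

servo_tool(rows="0 .0117 .0417 0 0 0 0; 0 .0117 .0417 0 0 0 0; 0 .0117 .0417 0 0 0 0; 0 .0117 .0417 0 0 0 0; 0 0 .0407 0 0 0 0; 0 0 0 0 0 0 0")

```text
time: 4.65
position: [0.5314, 0.0312, 0.1092]
orientation: [-179.3, -0.0, 90.1]
contact_force: [-0.1, -0.3, -2.0]
opening: 0.006
gripper_force: 0.0
```

servo_tool(rows=".01 0 0 0 0 0 0; .01 0 0 0 0 0 0; .02 0 0 0 0 0 0; .02 0 0 0 0 0 0; .02 0 0 0 0 0 0; .02 0 0 0 0 0 0; .02 0 0 0 0 0 0; .02 0 0 0 0 0 0")

```text
time: 5.32
position: [0.5353, 0.1372, 0.1203]
orientation: [179.8, 0.0, 90.1]
contact_force: [-2.4, -1.9, -1.6]
opening: 0.006
gripper_force: 1.3
```

servo_tool(rows=".01 0 0 0 0 0 0; .005 0 0 0 0 0 0; .005 0 0 0 0 0 0; .005 0 0 0 0 0 0; 0 0 0 0 0 0 0")

```text
time: 5.73
position: [0.5351, 0.1554, 0.1177]
orientation: [179.9, -0.0, 90.1]
contact_force: [0.5, 0.2, -1.0]
opening: 0.006
gripper_force: 0.0
```

servo_tool(rows=".006 0 0 0 0 0 0; .006 0 0 0 0 0 0; .004 0 0 0 0 0 0; 0 0 0 0 0 0 0")

```text
time: 6.07
position: [0.5349, 0.1641, 0.1171]
orientation: [-180.0, 0.4, 89.9]
contact_force: [-1.6, -11.4, 4.2]
opening: 0.004
gripper_force: 5.9
```

servo_tool(rows=".002 0 0 0 0 0 0; .002 0 0 0 0 0 0; 0 0 0 0 0 0 0; 0 0 0 0 0 0 0; 0 0 0 0 0 0 0")

```text
time: 6.48
position: [0.5348, 0.1642, 0.1172]
orientation: [-180.0, 0.6, 89.8]
contact_force: [-2.2, -20.3, 5.8]
opening: 0.003
gripper_force: 10.4
```

servo_tool(rows="-.02 0 0 0 0 0 0; -.01 0 -.02 0 0 0 0; 0 0 -.05 0 0 0 0; -.05 0 -.05 0 0 0 1; -.05 0 0 0 0 0 1; -.05 0 0 0 0 0 1; 0 0 0 0 0 0 1; 0 0 0 0 0 0 1")

```text
time: 7.15
position: [0.5349, 0.0417, 0.1987]
orientation: [-180.0, -0.0, 89.9]
contact_force: [-0.2, 0.6, 0.3]
opening: 0.345
gripper_force: 0.0
```

Run:
```python
from h import *
print(arm.get_state()['position'])
for n in ['wrist','top','scene']:
    Tt=pose(); p=arm.snapshot(n); T=cam(p,Tt); W=cloud(p,T)
    np.savez(f'{n}2.npz',W=W,f=p['frame'],T=T,z=p['range_z'],k=[p['fx'],p['fy'],p['cx'],p['cy']])
    save(n+'2',p['frame'])
    for q in ['guard_handle','fence','length_stop','saw'][:(4 if n=='wrist' else 1)]:
        for d in arm.regions_of(p,q)[:2]:
            w=W[d['mask']]; print(n,q,round(d['confidence'],2),np.round(d['at']),d['mask'].sum(),np.nanmedian(w,0).round(4))
    m=(W[...,0]>.35)&(W[...,0]<.8)&(W[...,1]>-.1)&(W[...,1]<.4)&(W[...,2]>.12)&(W[...,2]<.138)
    if n!='wrist' and m.sum()>10: print(n,cv2.minAreaRect((W[m][:,:2]*1000).astype(np.float32)))
```

```text
[0.53485598 0.04172015 0.1986832 ]
wrist guard_handle 0.87 [331.  64.] 43174 [0.5684 0.1524 0.1062]
wrist fence 0.59 [298. 177.] 416 [0.5497 0.0628 0.0429]
wrist length_stop 0.53 [276. 140.] 359 [0.5306 0.0952 0.0535]
wrist saw 0.95 [340. 120.] 78895 [0.5822 0.1133 0.1051]
top guard_handle 0.93 [162. 165.] 1532 [0.6617 0.1875 0.1068]
scene guard_handle 0.9 [205. 328.] 13031 [0.5557 0.1922 0.1051]
scene ((533.823486328125, 184.63356018066406), (79.3006362915039, 15.264141082763672), 0.5596153736114502)
```

View pics/wrist2.png

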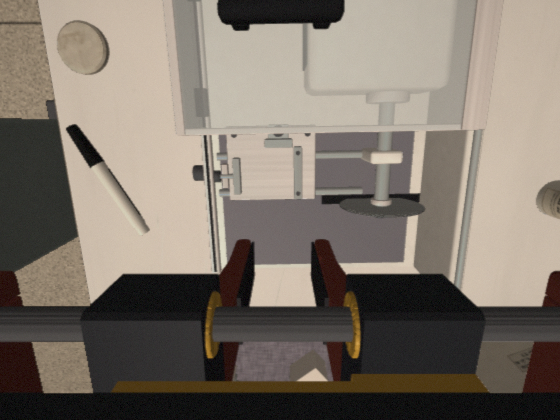

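Run:
```python
from h import *
d=np.load('wrist2.npz'); W=d['W']
u0=W[140:206,222:320]; 
def box(P,z0,z1,l):
    P=P.reshape(-1,3);P=P[(P[:,2]>z0)&(P[:,2]<z1)]
    c,sz,a=cv2.minAreaRect((P[:,:2]*1000).astype(np.float32)); print(l,len(P),np.round(c,1),np.round(sz,1),round(a,1),np.median(P[:,2]).round(4),P.min(0).round(3),P.max(0).round(3))
box(W[140:206,290:306],.0395,.048,'fence'); box(W[150:206,245:288],.028,.038,'table'); box(W[150:206,228:244],.0395,.048,'jaw'); box(W[134:150,260:296],.049,.06,'stop')
for n in ['scene2','top2']:
    P=np.load(n+'.npz')['W']; P=P[(P[...,0]>.45)&(P[...,0]<.6)&(P[...,1]>.02)&(P[...,1]<.1)]
    for z0,z1 in [(.028,.038),(.0395,.048),(.049,.06)]:
        Q=P[(P[:,2]>z0)&(P[:,2]<z1)]
        if len(Q)>5: print(n,z0,len(Q),Q.min(0).round(4),Q.max(0).round(4),np.median(Q,0).round(4))
f=d['f']; save('c',cv2.resize(f[120:215,205:330],None,fx=6,fy=6,interpolation=cv2.INTER_CUBIC))
```

```text
fence 418 [549.5  64.1] [ 7.1 51.2] 0.4 0.0429 [0.546 0.038 0.04 ] [0.553 0.09  0.045]
table 2127 [517.6  60.4] [43.3 50.4] 0.0 0.034 [0.496 0.035 0.032] [0.539 0.086 0.036]
jaw 288 [486.4  61.1] [12.8 34.9] 0.6 0.0428 [0.48  0.044 0.04 ] [0.493 0.079 0.045]
stop 250 [531.1  93.3] [ 7.4 25.1] 89.6 0.0538 [0.519 0.09  0.051] [0.544 0.097 0.056]
scene2 0.028 578 [0.4533 0.027  0.0281] [0.5999 0.0991 0.038 ] [0.5216 0.0532 0.033 ]
scene2 0.0395 160 [0.4667 0.0335 0.0395] [0.6    0.0744 0.0475] [0.4924 0.0597 0.0422]
scene2 0.049 13 [0.5917 0.0333 0.05  ] [0.5997 0.0364 0.0598] [0.5956 0.0353 0.0573]
top2 0.028 20 [0.4544 0.0213 0.028 ] [0.4832 0.0951 0.0348] [0.4592 0.0365 0.029 ]
```

View pics/c.png

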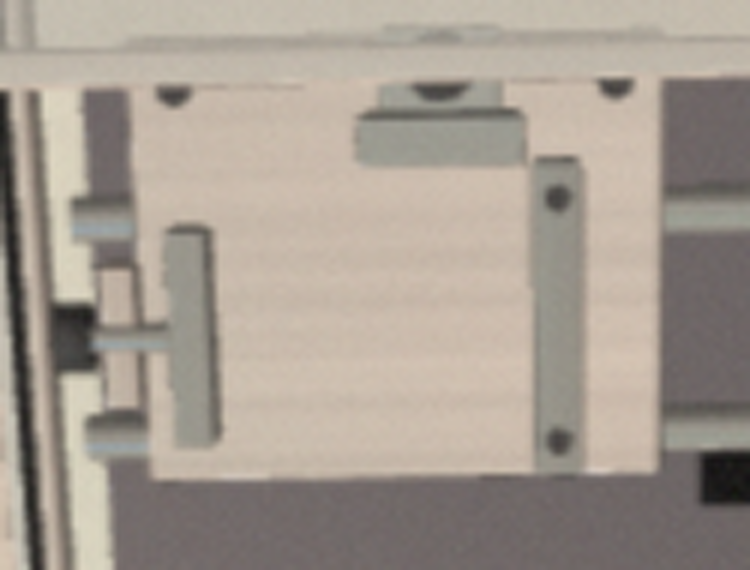

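The crop shows the table with the fence at (557,315), the stop block at (440,138) and the jaw at (190,335). The guard frame's edge lies just left of the stop. Next I go to the blank.

servo_tool(rows="-.0442 -.0177 0 0 0 0 .7; -.0442 -.0177 0 0 0 0 .7; -.0442 -.0177 0 0 0 0 .7; -.0442 -.0177 0 0 0 0 .7; -.0442 -.0177 0 0 0 0 .7; -.0442 -.0177 0 0 0 0 .7; -.0442 -.0177 0 0 0 0 .7")

```text
time: 8.18
position: [0.4414, -0.1903, 0.1991]
orientation: [180.0, 0.0, 90.1]
contact_force: [1.1, -0.5, 0.1]
opening: 0.7
gripper_force: 0.0
```

servo_tool(rows="0 0 0 0 0 -.1533 .7; 0 0 0 0 0 -.1533 .7; 0 0 0 0 0 -.1533 .7; 0 0 0 0 0 -.1533 .7; 0 0 0 0 0 -.1533 .7; 0 0 0 0 0 -.1533 .7; 0 0 0 0 0 -.1533 .7; 0 0 0 0 0 -.1533 .7; 0 0 0 0 0 -.1533 .7; 0 0 0 0 0 -.1533 .7")

```text
time: 9.02
position: [0.4423, -0.1889, 0.1989]
orientation: [180.0, 0.0, 159.4]
contact_force: [-0.1, -0.4, -0.8]
opening: 0.705
gripper_force: 0.0
```

servo_tool(rows="0 0 0 0 0 0 .7; 0 0 0 0 0 0 .7")

```text
time: 9.18
position: [0.4422, -0.189, 0.1989]
orientation: [180.0, 0.0, 158.9]
contact_force: [-0.4, 0.8, 0.3]
opening: 0.703
gripper_force: 0.0
```

```bash
cat > bl.py <<'E'
from h import *
Tt=pose(); print(arm.get_state()['position'],arm.get_state()['orientation'])
p=arm.snapshot('wrist'); T=cam(p,Tt); W=cloud(p,T); save('wrist3',p['frame'])
for q in ['blank','blank_short']:
    for d in arm.regions_of(p,q)[:2]:
        P=W[d['mask']]; 
        if not len(P): continue
        print(q,round(d['confidence'],2),np.round(d['at']),len(P),np.nanmedian(P,0).round(4)); P=P[(P[:,2]>.031)&(P[:,2]<.041)]
        if len(P)>9:
            c,s,a=cv2.minAreaRect((P[:,:2]*1000).astype(np.float32)); print(np.round(c,1),np.round(s,1),round(a,1),np.median(P[:,2]).round(4))
            t=np.linalg.inv(Tt)@np.array([c[0]/1e3,c[1]/1e3,.0355,1]); print('tool',t.round(4))
E
python3 bl.py
```

```text
[ 0.44221967 -0.18896788  0.19886507] [1.79998365e+02 1.19594318e-03 1.58859646e+02]
blank 0.84 [276. 192.] 1475 [ 0.4412 -0.1946  0.0359]
[ 441.8 -194.7] [24.1 59.7] 68.6 0.036
tool [-0.0016 -0.0055  0.1634  1.    ]
blank_short 0.87 [320. 290.] 1214 [ 0.5581 -0.1914  0.0348]
[ 565.3 -190.9] [41.1 24.5] 40.5 0.0359
tool [-0.1155  0.0426  0.1634  1.    ]
```

View pics/wrist3.png

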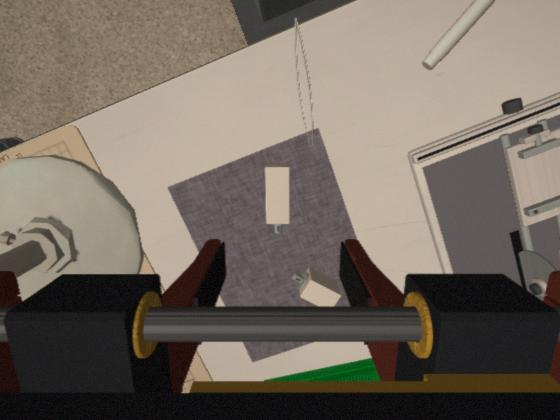

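servo_tool(rows="-.002 -.0067 0 0 0 0 .7; 0 0 .05 0 0 0 .7; 0 0 .05 0 0 0 .7; 0 0 .05 0 0 0 .7; 0 0 .04 0 0 0 .7; 0 0 .03 0 0 0 .7; 0 0 .02 0 0 0 .7; 0 0 .0067 0 0 0 .7; 0 0 0 0 0 0 .7; 0 0 0 0 0 0 .7")

```text
time: 10.17
position: [0.4421, -0.1948, 0.0147]
orientation: [-180.0, 0.1, 159.0]
contact_force: [0.8, -0.0, -0.5]
opening: 0.697
gripper_force: 0.0
```

servo_tool(rows="0 0 0 0 0 0 .2; 0 0 0 0 0 0 .2; 0 0 0 0 0 0 .2; 0 0 0 0 0 0 .2; 0 0 0 0 0 0 .2; 0 0 0 0 0 0 .2; 0 0 0 0 0 0 .2; 0 0 0 0 0 0 .2", force=25)

```text
time: 10.83
position: [0.4419, -0.1944, 0.0141]
orientation: [180.0, 0.0, 159.1]
contact_force: [-0.8, 0.2, 1.8]
opening: 0.285
gripper_force: 25.0
```

servo_tool(rows="0 0 -.01 0 0 0 .2; 0 0 -.03 0 0 0 .2; 0 0 -.05 0 0 0 .2; 0 0 -.05 0 0 0 .2; 0 0 -.04 0 0 0 .2; 0 0 0 0 0 0 .2")

```text
time: 11.33
position: [0.4441, -0.1957, 0.1569]
orientation: [-179.9, 0.7, 159.0]
contact_force: [1.6, -0.2, -1.1]
opening: 0.285
gripper_force: 25.0
```

servo_tool(rows="0 0 0 0 0 .1524 .2; 0 0 0 0 0 .1524 .2; 0 0 0 0 0 .1524 .2; 0 0 0 0 0 .1524 .2; 0 0 0 0 0 .1524 .2; 0 0 0 0 0 .1524 .2; 0 0 0 0 0 .1524 .2; 0 0 0 0 0 .1524 .2; 0 0 0 0 0 .1524 .2; 0 0 0 0 0 .1524 .2")

```text
time: 12.17
position: [0.4413, -0.1942, 0.148]
orientation: [-179.9, -0.0, 90.1]
contact_force: [0.2, 0.3, -0.3]
opening: 0.287
gripper_force: 25.0
```

servo_tool(rows="0 0 0 0 0 0 .2; 0 0 0 0 0 0 .2")

```text
time: 12.33
position: [0.4415, -0.1943, 0.1482]
orientation: [-179.9, -0.0, 90.7]
contact_force: [0.2, 0.1, -1.5]
opening: 0.283
gripper_force: 25.0
```

```bash
python3 bl.py
```

```text
[ 0.44145225 -0.19427196  0.14821715] [-1.79943110e+02 -2.83282192e-02  9.06712389e+01]
blank 0.91 [283. 252.] 5482 [ 0.4411 -0.1823  0.17  ]
blank 0.69 [432.  16.] 8723 [ 0.5558 -0.0415  0.0201]
blank_short 0.68 [420. 203.] 2066 [ 0.5611 -0.1901  0.0353]
[ 565.7 -191.3] [40.6 25.5] 38.7 0.0359
tool [0.0015 0.1244 0.1126 1.    ]
```

View pics/wrist3.png

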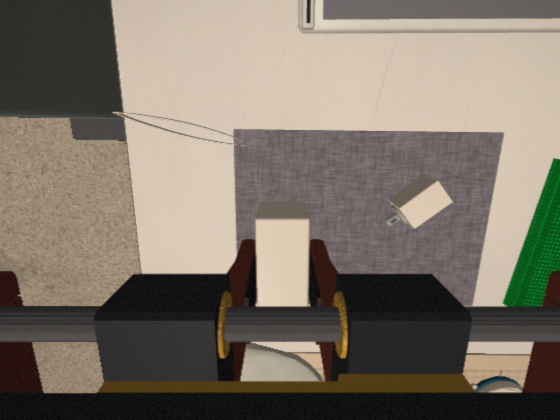

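servo_tool(rows=".03 .01 0 0 0 0 .2; .042 .015 0 0 0 0 .2; .042 .015 0 0 0 0 .2; .042 .015 0 0 0 0 .2; .042 .015 0 0 0 0 .2; .042 .015 0 0 0 0 .2; .042 .016 0 0 0 0 .2; .03 .01 0 0 0 0 .2; .015 .006 0 0 0 0 .2; 0 0 0 0 0 0 .2")

```text
time: 13.32
position: [0.5278, 0.0535, 0.1485]
orientation: [-180.0, -0.0, 90.7]
contact_force: [-0.9, -0.1, -1.8]
opening: 0.285
gripper_force: 25.0
```

servo_tool(rows="0 0 .02 0 0 0 .2; 0 0 .03 0 0 0 .2; 0 0 .03 0 0 0 .2; 0 0 .02 0 0 0 .2; 0 0 .015 0 0 0 .2; 0 0 .005 0 0 0 .2; 0 0 0 0 0 0 .2; 0 0 0 0 0 0 .2")

```text
time: 13.98
position: [0.5279, 0.051, 0.0598]
orientation: [179.9, 0.0, 90.4]
contact_force: [0.2, 0.4, -0.9]
opening: 0.281
gripper_force: 25.0
```

```bash
cat > v.py <<'E'
from h import *
Tt=pose(); s=arm.get_state();print(s['position'],s['orientation'],s['contact_force'],s['time'])
p=arm.snapshot('wrist'); T=cam(p,Tt); W=cloud(p,T); save('wrist4',p['frame'])
np.savez('wrist4.npz',W=W,f=p['frame'])
m=(abs(W[...,2]-Tt[2,3]-.0219)<.003)&(abs(W[...,0]-Tt[0,3])<.012)&(abs(W[...,1]-Tt[1,3])<.05); print('blank top',m.sum(),W[m].min(0).round(4),W[m].max(0).round(4))
for q in ['fence','length_stop']:
    for d in arm.regions_of(p,q)[:1]:
        P=W[d['mask']]; print(q,round(d['confidence'],2),np.round(d['at']),len(P),np.nanpercentile(P,[2,50,98],axis=0).round(4).tolist())
E
python3 v.py
```

```text
[0.52792982 0.05101639 0.05979563] [1.79931068e+02 8.57517743e-03 9.04424851e+01] [ 0.19141513  0.40307883 -0.85416929] 13.9833
blank top 4566 [0.5159 0.035  0.0787] [0.5399 0.0805 0.0839]
fence 0.66 [321. 210.] 940 [[0.5453, 0.0561, 0.0345], [0.5491, 0.0741, 0.0429], [0.5535, 0.0895, 0.0444]]
length_stop 0.83 [289. 180.] 621 [[0.5182, 0.0895, 0.0527], [0.5303, 0.0929, 0.054], [0.5428, 0.0961, 0.0557]]
```

View pics/wrist4.png

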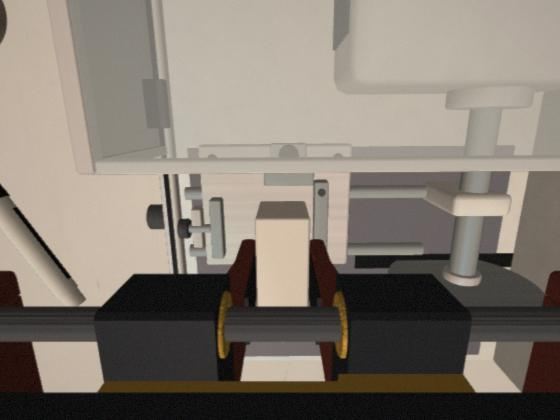

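servo_tool(rows="0 0 .006 0 0 0 .2; 0 0 .006 0 0 0 .2; 0 0 .003 0 0 0 .2; 0 0 .001 0 0 0 .2; 0 0 0 0 0 0 .2; 0 0 0 0 0 0 .2; 0 0 0 0 0 0 .2; 0 0 0 0 0 0 .2")

```text
time: 14.8
position: [0.5276, 0.0516, 0.0469]
orientation: [180.0, 0.0, 90.5]
contact_force: [0.0, 0.2, -1.2]
opening: 0.282
gripper_force: 25.0
```

servo_tool(rows="0 0 .001 0 0 0 .2; 0 0 .001 0 0 0 .2; 0 0 0 0 0 0 .2; 0 0 0 0 0 0 .2; 0 0 0 0 0 0 .2")

```text
time: 15.22
position: [0.5277, 0.0516, 0.0461]
orientation: [180.0, -0.0, 90.5]
contact_force: [-0.2, -0.3, 4.6]
opening: 0.286
gripper_force: 25.0
```

servo_tool(rows="0 0 -.0004 0 0 0 .2; .002 .001 0 0 0 0 .2; .002 .001 0 0 0 0 .2; .002 .001 0 0 0 0 .2; .002 .001 0 0 0 0 .2; 0 0 0 0 0 0 .2; 0 0 0 0 0 0 .2")

```text
time: 15.8
position: [0.531, 0.0571, 0.0461]
orientation: [179.9, 0.1, 90.4]
contact_force: [-0.2, -2.8, 4.9]
opening: 0.282
gripper_force: 25.0
```

servo_tool(rows=".001 0 0 0 0 0 .2; .001 0 0 0 0 0 .2; .001 0 0 0 0 0 .2; 0 0 0 0 0 0 .2; 0 0 0 0 0 0 .2")

```text
time: 16.22
position: [0.5311, 0.0594, 0.0461]
orientation: [179.9, 0.0, 90.5]
contact_force: [-0.0, -3.9, 5.1]
opening: 0.281
gripper_force: 25.0
```

servo_tool(rows=".001 0 -.0004 0 0 0 .2; 0 0 0 0 0 0 .2; 0 0 0 0 0 0 .2")

```text
time: 16.47
position: [0.5309, 0.0604, 0.0461]
orientation: [179.9, 0.0, 90.5]
contact_force: [2.0, -4.1, 3.0]
opening: 0.281
gripper_force: 25.0
```

servo_tool(rows=".001 0 0 0 0 0 .2; 0 0 0 0 0 0 .2; 0 0 0 0 0 0 .2")

```text
time: 16.72
position: [0.5308, 0.0604, 0.0461]
orientation: [179.9, 0.1, 90.4]
contact_force: [2.1, -7.8, 4.2]
opening: 0.28
gripper_force: 25.0
```

servo_tool(rows="-.001 0 0 0 0 0 .2; 0 .001 0 0 0 0 .2; 0 .001 0 0 0 0 .2; 0 .001 0 0 0 0 .2; 0 0 0 0 0 0 .2; 0 0 0 0 0 0 .2")

```text
time: 17.22
position: [0.531, 0.0604, 0.0461]
orientation: [-179.8, 0.0, 90.5]
contact_force: [-8.1, -5.4, 8.6]
opening: 0.289
gripper_force: 25.0
```

servo_tool(rows="0 .001 0 0 0 0 .2; 0 0 0 0 0 0 .2; 0 0 0 0 0 0 .2")

```text
time: 17.47
position: [0.5311, 0.0604, 0.0461]
orientation: [-179.7, 0.0, 90.5]
contact_force: [-10.0, -6.2, 11.5]
opening: 0.286
gripper_force: 25.0
```

servo_tool(rows="0 .001 0 0 0 0 .2; 0 0 0 0 0 0 .2; 0 0 0 0 0 0 .2")

```text
time: 17.72
position: [0.5314, 0.0604, 0.0461]
orientation: [-179.6, 0.0, 90.5]
contact_force: [-11.4, -5.2, 13.0]
opening: 0.28
gripper_force: 25.0
```

servo_tool(rows="0 -.003 0 0 0 0 .2; -.003 0 -.001 0 0 0 .2; 0 0 0 0 0 0 .2; 0 0 0 0 0 0 .2")

```text
time: 18.05
position: [0.5313, 0.0591, 0.0461]
orientation: [-179.9, -0.1, 90.5]
contact_force: [-2.1, 1.2, 2.0]
opening: 0.284
gripper_force: 25.0
```

servo_tool(rows="0 .001 0 0 0 0 .2; 0 .001 0 0 0 0 .2; 0 0 0 0 0 0 .2; 0 0 0 0 0 0 .2")

```text
time: 18.38
position: [0.5333, 0.0585, 0.0461]
orientation: [-180.0, -0.0, 90.5]
contact_force: [-0.1, 0.5, -0.8]
opening: 0.281
gripper_force: 25.0
```

servo_tool(rows="0 .001 0 0 0 0 .2; 0 0 0 0 0 0 .2; 0 0 0 0 0 0 .2")

```text
time: 18.63
position: [0.5334, 0.0585, 0.0461]
orientation: [-179.9, -0.0, 90.5]
contact_force: [-4.6, 1.4, 0.7]
opening: 0.284
gripper_force: 25.0
```

servo_tool(rows=".001 -.0006 0 0 0 0 .2; .001 0 0 0 0 0 .2; .0005 0 0 0 0 0 .2; 0 0 0 0 0 0 .2; 0 0 0 0 0 0 .2")

```text
time: 19.05
position: [0.5334, 0.0598, 0.0463]
orientation: [-179.9, 0.0, 90.5]
contact_force: [-4.3, -2.8, -2.2]
opening: 0.284
gripper_force: 25.0
```

servo_tool(rows=".0007 0 0 0 0 0 .2; 0 0 0 0 0 0 .2; 0 0 0 0 0 0 .2")

```text
time: 19.3
position: [0.5334, 0.0604, 0.0463]
orientation: [-179.9, 0.0, 90.5]
contact_force: [-4.9, -2.4, -2.2]
opening: 0.284
gripper_force: 25.0
```

servo_tool(rows=".0007 0 0 0 0 0 .2; 0 0 0 0 0 0 .2; 0 0 0 0 0 0 .2")

```text
time: 19.55
position: [0.5334, 0.0604, 0.0464]
orientation: [-179.9, 0.1, 90.4]
contact_force: [-3.7, -4.9, -2.2]
opening: 0.284
gripper_force: 25.0
```

servo_tool(rows="0 0 .001 0 0 0 .2; 0 0 .0008 0 0 0 .2; 0 0 0 0 0 0 .2; 0 0 0 0 0 0 .2")

```text
time: 19.88
position: [0.5334, 0.0604, 0.0462]
orientation: [-180.0, 0.1, 90.5]
contact_force: [-7.8, -5.4, 2.9]
opening: 0.284
gripper_force: 25.0
```

servo_tool(rows=".0007 .0007 0 0 0 0 .2; .0004 .0004 0 0 0 0 .2; 0 0 0 0 0 0 .2; 0 0 0 0 0 0 .2; 0 0 0 0 0 0 .2")

```text
time: 20.3
position: [0.5335, 0.0605, 0.0462]
orientation: [-179.9, 0.2, 90.4]
contact_force: [-10.1, -8.0, 5.5]
opening: 0.282
gripper_force: 25.0
```

```bash
python3 v.py
python3 - <<'E'
from h import *
s=arm.get_state(); print(s['contact_force'],s['ft_torque'])
f=np.load('wrist4.npz')['f']; save('d',cv2.resize(f[130:300,180:380],None,fx=3.5,fy=3.5,interpolation=cv2.INTER_CUBIC))
E
```

```text
[0.53345663 0.06046095 0.04616605] [-1.79852899e+02  1.76633000e-01  9.04364382e+01] [-10.14902801  -8.03825022   5.46440001] 20.3
blank top 4567 [0.5215 0.0445 0.0652] [0.5454 0.0897 0.0703]
fence 0.53 [316. 222.] 364 [[0.5464, 0.0709, 0.0417], [0.5501, 0.0797, 0.0431], [0.5532, 0.0876, 0.0448]]
[-9.88896746 -8.11297894  5.44717962] [-1.36049499  1.92294366  0.28809909]
```

View pics/d.png

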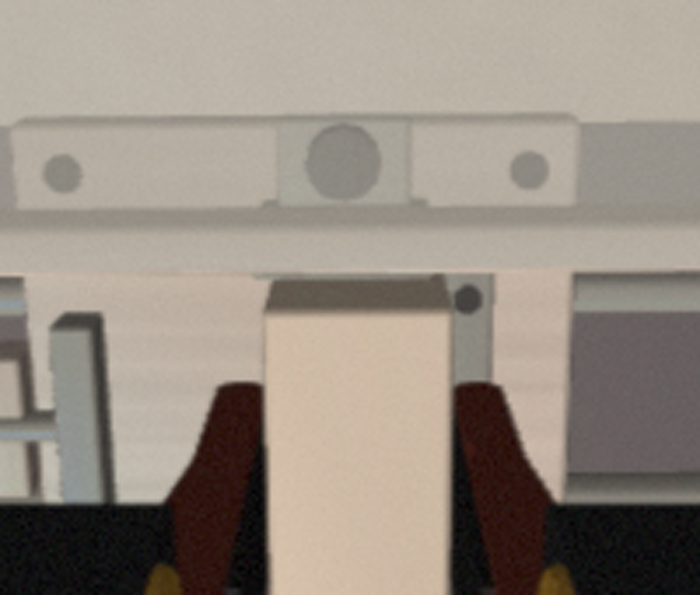

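```bash
python3 -c "
from plant import arm
print(arm.job_done())"
```

```text
the job is handed in; nothing more can be done
None
```

I slid the guard left until it stopped firmly against a 20 N push, then seated the longer blank flat in the corner with its stub pointing right. I handed the job in at about 20 s, still gripping it and pressing about 10 N on the fence and 8 N on the length stop; the shorter blank was left where it stood.

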